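# Go / no-go check of a turned dowel

### The arm

A 7-joint arm with a two-finger parallel gripper is mounted at the origin on the work surface. World frame = base frame: x ahead of the robot, y to its left, z up, the work surface at z = 0. Lengths are in mm, angles in rad, forces in N, time in s.
With the tool pointing down it reaches from about 350 to 900 mm from the base axis. Payload 7.2 kg.
Tool frame: the origin (TCP) lies at the very end of the fingers, on their centre line; the grasp point (between the pads) lies 19 mm behind it; x points along the fingers, y is the direction in which the jaws open and shut, and the axes are right-handed (so a half turn about x gives the same grasp; the last joint's range is limited). The gripper opens to 88 mm and grips with 3 to 60 N. Pads are 20 mm wide; open, the fingers measure 115 mm over their backs; the gripper's body (75 mm by 178 mm) begins 61 mm behind the grasp point.
Start: joints at [1.204, 0.411, -0.013, 1.596, 0.006, 1.134, -0.082], TCP at [183.972, -597.314, 222.653] pointing down, gripper open.
Joint ranges: [-2.95, 2.95], [-0.29, 1.99], [-1.47, 1.44], [0.14, 2.54], [-1.03, 4.17], [0.13, 1.85], [-2.86, 2.86]. Speed limits (rad/s): [2.39, 2.39, 3.01, 3.01, 3.14, 3.14, 3.14].

### API

Orientations are given as [roll, pitch, yaw] about the fixed x, y, z axes, in that order (R = Rz(yaw) Ry(pitch) Rx(roll)).
In Python, from cell import env gives the robot as it stands.
- The arm moves only by the tool send_rows, never from a script. Its argument "deltas" is a list of rows, each a list of 3 entries, a list of its own where there are three numbers: the turn, a rotation vector about the tool's x, y, z in rad, then the shift along the tool's x, y, z in mm, then the closure in counts, from 0 (fully open) to 255 (shut). In form: [[[ax, ay, az], [dx, dy, dz], gripper], ...]. A call has 1 to 5 rows; each row is the pose to reach, as a shift and turn from the pose commanded when the call began, along the tool's axes at that moment; what a row does not reach only later rows make up. A row lasts 1/12 s, in which the tool goes at most 41.7 mm and 7.16 degrees, less where a joint would pass 70% of its speed; a pose out of reach is approached as far as the arm can. A call with a gripper value outside its range is refused whole. The fingers move at their own pace and stop on an object; the grip force is fixed at half the most. Time passes only in rows, so rows that repeat a pose let the fingers close. It gives the time, the measured TCP pose, the force and the opening at its end, in the units of the state.
- env.state(): the state, without advancing time (a new reading comes with each control period).
- env.read_camera(name): name is "scene" or "top"; returns the picture (400x640x3 uint8, blue, green, red); there is no depth.
- env.camera_model(name): a dict with "fx", "fy", "cx", "cy" (pixels), "k1" (the pictures are not rectified: a ray, as slopes to the right and down, at radius r is drawn at 1 + k1 r^2 times it, then the intrinsics apply), "extrinsics" (4x4, takes a point from camera to world coordinates). Camera axes: x right, y down, z forward; pixel columns grow to the right and rows downward; lengths in mm; the calibration is good to about 2 mm. A picture is of the moment at which its call begins. camera_model takes no time and is no camera call.
- env.job_done(): hands the job in, once; it reports no verdict.
The state is a dict: "time_s": time; "joint_positions": joint angles; "dq": joint speeds; "joint_torque": joint torques, N m; "ee_pos": TCP position; "ee_rot": TCP orientation; "contact_force": force on the tool from outside, world axes, zero at the start; "moment": the same for the moment, N m; "opening": opening from 0.0 (shut) to 1.0 (fully open).
Only numpy, scipy, OpenCV 4.12 (cv2) and the standard library are available. Lean on these libraries where they do the work, as an engineer would, in place of code of your own. Each camera call takes 0.05 s, during which the arm holds its last target.

### The job

Check the plain round dowel of middle thickness on the wooden gap gauge. Stand it on the gauge's board in front of the wide gap with the flared mouth, keep it low and upright and slide it through that gap, then on until the narrow gap stops it and you feel it press lightly there. Let go and leave it standing upright on the board, centred against the narrow gap.

Things in the scene. Friction and masses are not known exactly. Their poses are not given: they have to be found in the camera images.
- dowel_mid (a point): Centre (half-way up) of the part to check: a plain round dowel of plain wood, 40 mm across, 100 mm tall, 85 g, standing on the table; z is its axis. Best gripped from above, about 15 mm above this point. Of the same wood, 90 mm or more away (between centres), stand a thin dowel (24 mm, 100 tall), a square post (42 mm, 100 tall) and a short plug (62 mm, 55 tall).
- gauge: The gap gauge: a grey board 260 x 150 mm, 10 mm thick, fixed flat on the table, with two pairs of dark wooden bars 22 mm high on it (tops 32 mm above the table). Origin: centre of the board's underside. x: along the board, the way the dowel is pushed, from the wide gap to the narrow one; z up. The board is bare from its edge at x = -130 mm to the flared mouth at x = -55 mm.
- go_gap (a point): Middle of the wide (go) gap, on the board's top face, at x = -10 mm of the gauge; same axes as the gauge. Its bars are 54 mm apart (y = -27 to +27 mm) and 40 mm long (x = -20 to +20 mm), with a flared mouth on the -x side out to x = -45 mm. Stand the dowel before it with its axis at about x = -75 mm; past x = +40 mm it has come through.
- nogo: The bars of the narrow (no-go) gap, fixed to the board. Origin: middle of the gap's entrance, on the board's top face, 95 mm along +x from go_gap; same axes as the gauge. The bars are 28 mm apart and reach from x = 0 to +40 mm and 71 mm to either side. A centred dowel is stopped by their two rigid corners with its axis at x = -14 mm here.
Mind the look-alikes: they are no part of the job. What is shaped like the part that bears dowel_mid but blue or pink is not meant.

How it is judged:
By the outcome, as a careful person would: the job done as asked, in the order asked, and still so for the second after the job is handed in, with the robot touching nothing.
It also fails if it takes over 53 s, if anything falls off the work surface, if the arm or the gripper's body presses on something with over 40 N, if the wrist force passes 120 N, or if a joint passes its speed limit or range.

## Working session

There is one attempt and no reset: what is moved stays moved. The work goes in short steps, Python scripts to look and compute and a tool call to move; the robot and the scene stay as the last step left them, time stands still between calls to the robot, and variables do not carry over. Pictures are saved under pics/ and viewed, and the job is handed in when it is done.

Besides the shell and the picture viewer there is one more tool, called in YAML: its name, and indented under it one key for each argument. send_rows: Moves the arm, as the interface text tells. Its arguments: {"type":"object","properties":{"deltas":{"type":"array","items":{"type":"array"}}},"required":["deltas"]}

```bash
mkdir -p pics; ls; python3 - <<'E'
from cell import env
import cv2, numpy as np
np.set_printoptions(precision=4,suppress=True)
print(env.state())
for n in ("scene","top"):
    cv2.imwrite(f"pics/{n}0.png",env.read_camera(n)); print(n,env.camera_model(n))
E
```

```text
pics
{'time_s': 0.0, 'joint_positions': array([ 1.2038,  0.4119, -0.0127,  1.597 ,  0.0056,  1.1343, -0.0822]), 'dq': array([-0.0003, -0.0001, -0.    , -0.001 , -0.001 , -0.0004, -0.0008]), 'joint_torque': array([  0.0004, -58.7948,   0.6419, -29.1069,  -0.0537,   0.0185,
         0.0002]), 'ee_pos': array([ 183.7822, -596.8612,  221.8238]), 'ee_rot': array([-1.4947,  1.5692,  1.9457]), 'contact_force': array([-0.164 ,  0.0362, -0.604 ]), 'moment': array([ 0.0551, -0.0157,  0.0109]), 'opening': 0.9991503623637987}
scene {'fx': 384.84928193801176, 'fy': 384.84928193801176, 'cx': 314.3536281334416, 'cy': 197.36609583297667, 'k1': 0.00864480162540426, 'extrinsics': array([[  -0.4746,    0.6124,   -0.6322, 1002.5967],
       [   0.8802,    0.3326,   -0.3386,  302.346 ],
       [   0.0029,   -0.7172,   -0.6969,  640.065 ],
       [   0.    ,    0.    ,    0.    ,    1.    ]])}
top {'fx': 498.42194408341766, 'fy': 498.42194408341766, 'cx': 313.09105517725163, 'cy': 208.0358348700546, 'k1': -0.07647290312432896, 'extrinsics': array([[  -0.0233,   -0.9923,    0.1216,  340.9787],
       [  -0.9994,    0.0265,    0.0244,   12.0373],
       [  -0.0275,   -0.1209,   -0.9923, 1114.6531],
       [   0.    ,    0.    ,    0.    ,    1.    ]])}
```

View pics/scene0.png

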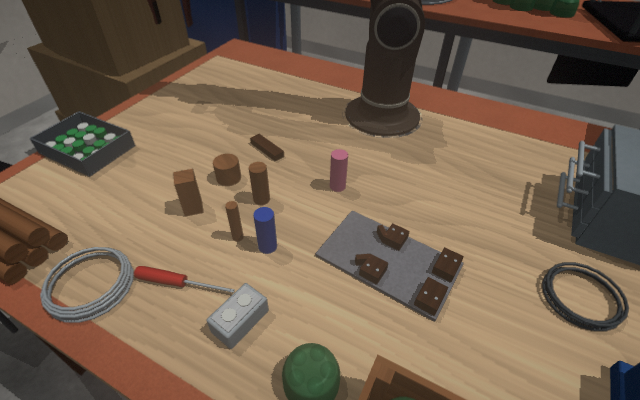

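View pics/top0.png

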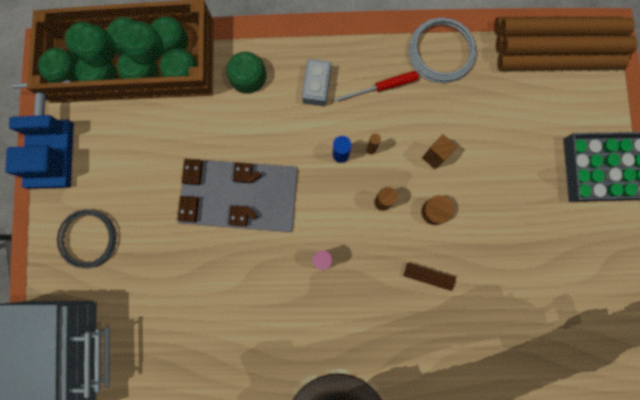

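```bash
python3 - <<'E'
import cv2, numpy as np
a=cv2.imread("pics/top0.png")[120:240,160:460]; b=cv2.imread("pics/scene0.png")[140:330,220:480]
cv2.imwrite("pics/ta.png",cv2.resize(a[:,:150],None,fx=5,fy=5,interpolation=cv2.INTER_CUBIC))
cv2.imwrite("pics/tb.png",cv2.resize(a[:,150:],None,fx=5,fy=5,interpolation=cv2.INTER_CUBIC))
cv2.imwrite("pics/sa.png",cv2.resize(b,None,fx=3,fy=3,interpolation=cv2.INTER_CUBIC))
E
```

```text
(no output)
```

View pics/ta.png

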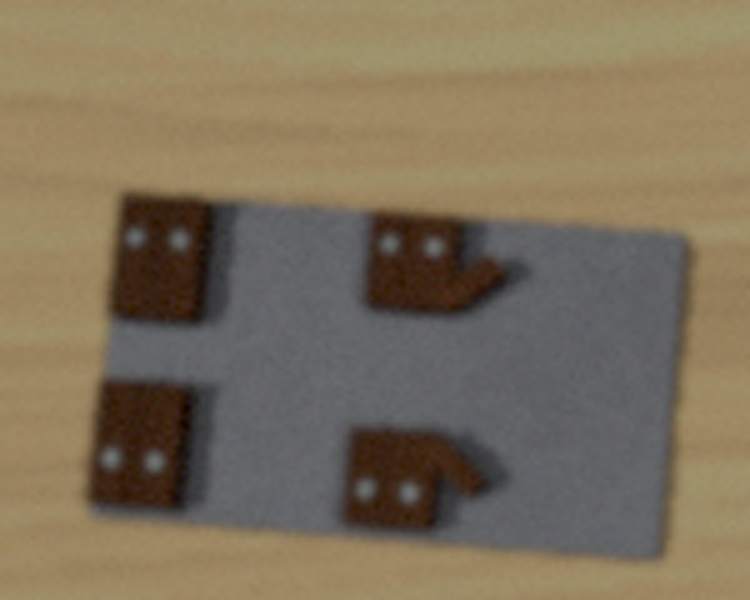

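View pics/tb.png

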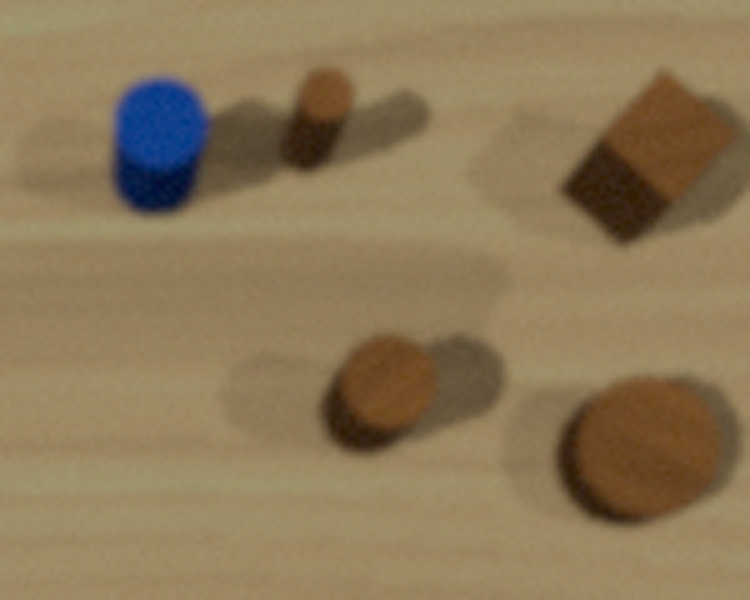

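View pics/sa.png

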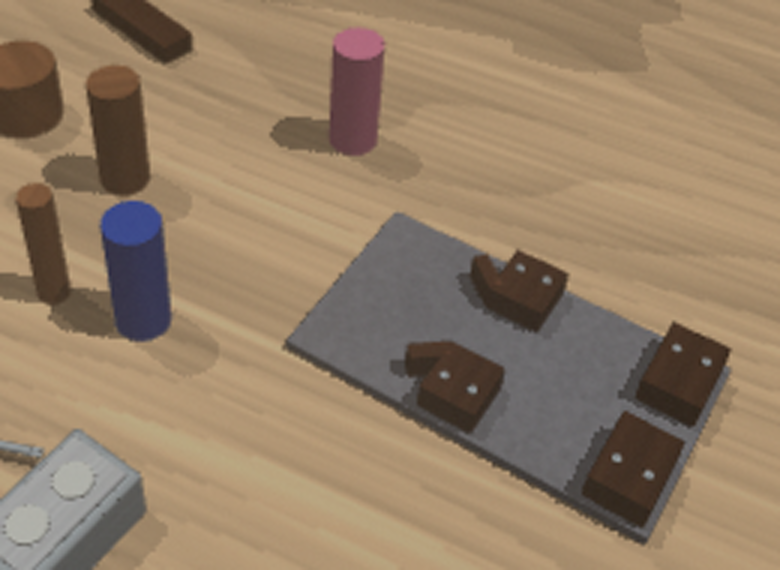

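```bash
cat > h.py <<'E'
import cv2, numpy as np
from cell import env
np.set_printoptions(precision=2,suppress=True)
def rays(n,uv):
    m=env.camera_model(n); uv=np.atleast_2d(np.asarray(uv,float))
    d=np.c_[(uv[:,0]-m["cx"])/m["fx"],(uv[:,1]-m["cy"])/m["fy"]]; s=d.copy()
    for _ in range(20): s=d/(1+m["k1"]*(s**2).sum(1,keepdims=True))
    E=m["extrinsics"]; R=np.c_[s,np.ones(len(s))]@E[:3,:3].T
    return E[:3,3],R
def plane(n,uv,z):
    o,R=rays(n,uv); return (o+R*((z-o[2])/R[:,2:]))[:,:2]
def cen(mask,near):
    k,l,st,c=cv2.connectedComponentsWithStats(mask.astype(np.uint8))
    i=[i for i in range(1,k) if st[i,4]>3]; j=min(i,key=lambda i:np.hypot(*(c[i]-near))); return c[j],st[j],l==j
E
cat > m1.py <<'E'
from h import *
for n,boxes in (("top",(160,300,150,240)),("scene",(310,470,205,320))):
    im=cv2.imread(f"pics/{n}0.png"); hsv=cv2.cvtColor(im,cv2.COLOR_BGR2HSV)
    x0,x1,y0,y1=boxes
    sub=hsv[y0:y1,x0:x1]
    gray=(sub[...,1]<60)
    k,l,st,c=cv2.connectedComponentsWithStats(gray.astype(np.uint8)); j=1+np.argmax(st[1:,4]); print(n,st[j])
    cs,_=cv2.findContours((l==j).astype(np.uint8),cv2.RETR_EXTERNAL,cv2.CHAIN_APPROX_NONE)
    hull=cv2.convexHull(max(cs,key=len))[:,0]+[x0,y0]
    P=plane(n,hull,10).astype(np.float32)
    r=cv2.minAreaRect(P); print(r, cv2.boxPoints(r))
    # screws: bright low-sat spots
    scr=[]
    for i in range(1,k):
        if i!=j and 2<st[i,4]<60:
            w=(l==i); scr.append(c[i]+[x0,y0])
    for s in scr: print("screw",s,plane(n,s,32)[0])
E
python3 m1.py
```

```text
top [  18   10  119   72 5732]
((511.7420654296875, 209.97994995117188), (260.13385009765625, 149.2592010498047), 84.10479736328125) [[424.15  88.27]
 [572.62  72.94]
 [599.34 331.69]
 [450.87 347.02]]
screw [186.53 167.13] [573.46 320.  ]
screw [195.38 167.38] [572.24 299.86]
screw [237.62 168.38] [566.98 204.57]
screw [246.36 169.07] [564.82 185.  ]
screw [181.5 211. ] [474.81 330.42]
screw [190.47 211.87] [472.34 310.21]
screw [232.5  217.29] [457.89 216.36]
screw [241.47 218.13] [455.51 196.52]
scene [   6    6  148  109 5651]
((516.1930541992188, 210.5100555419922), (259.0439758300781, 153.74517822265625), 84.1145248413086) [[426.44  89.55]
 [579.38  73.79]
 [605.94 331.47]
 [453.01 347.23]]
screw [385.53 227.42] [459.33 181.18]
screw [393.12 228.88] [455.56 196.59]
screw [401.67 233.11] [458.15 216.14]
screw [445.   255.29] [472.16 309.79]
screw [454.88 260.12] [474.64 329.66]
screw [367.6 264.5] [565.11 184.75]
screw [376.82 269.18] [566.79 204.35]
screw [425. 292.] [571.67 299.43]
screw [435.8 298. ] [574.46 319.97]
```

```bash
python3 - <<'E'
from h import *
def up(U,V,k,x0,y0): return np.c_[(np.array(U)+.5)/k-.5+x0,(np.array(V)+.5)/k-.5+y0]
# top: dowel top ellipse, zoom coords
im=cv2.imread("pics/top0.png"); v=cv2.cvtColor(im,cv2.COLOR_BGR2HSV)
m=(v[...,1]>120)&(v[...,2]>75)&(v[...,0]<20); c,st,w=cen(m,(387,196)); print(c,st,plane("top",c,100))
cs,_=cv2.findContours(w.astype(np.uint8),0,1); e=cv2.minEnclosingCircle(plane("top",cs[0][:,0],100).astype(np.float32)); print(e)
print("manual top",plane("top",up([389],[384],5,310,120),100))
print("manual scene top", plane("scene",up([114],[82],3,220,140),100))
# base ellipse bottom outline: left/right bottom and lowest in scene
print("scene base lowest",plane("scene",up([124],[193],3,220,140),0))
for n,p in (("thin",(326,96)),("blue",(160,122)),("plug",(648,448)),("post",(668,135))): print(n,plane("top",up([p[0]],[p[1]],5,310,120),55 if n=="plug" else 100))
print("pink",plane("scene",up([358],[44],3,220,140),100))
E
```

```text
[387.47 196.04] [376 186  22  22 320] [[ 486.04 -116.23]]
((486.077880859375, -115.53495788574219), 22.953556060791016)
manual top [[ 485.3  -116.05]]
manual scene top [[ 487.9  -114.43]]
scene base lowest [[ 501.22 -107.93]]
thin [[607.29 -95.04]]
blue [[598.14 -25.52]]
plug [[ 461.13 -231.37]]
post [[ 586.87 -236.76]]
pink [[362.17  22.53]]
```

```bash
cat > mv.py <<'E'
from h import *
from scipy.spatial.transform import Rotation as Rn
import sys
def plan(p,yaw):  # tool y along world yaw (deg), x down
    s=env.state(); R=Rn.from_euler("xyz",s["ee_rot"]).as_matrix()
    x=np.array([0,0,-1.]); y=np.array([np.cos(np.radians(yaw)),np.sin(np.radians(yaw)),0])
    T=np.c_[x,y,np.cross(x,y)]
    print("t",s["time_s"],"pos",s["ee_pos"],"F",s["contact_force"],"open",s["opening"],"q",s["joint_positions"])
    print("tool axes\n",R, "yaw_y",np.degrees(np.arctan2(R[1,1],R[0,1])))
    np.set_printoptions(precision=4,suppress=True)
    print("turn",Rn.from_matrix(R.T@T).as_rotvec(),"shift",R.T@(np.array(p)-s["ee_pos"]))
if __name__=="__main__":
    a=[float(v) for v in sys.argv[1:]]; plan(a[:3],a[3])
E
python3 mv.py 486 -116 170 84.1; python3 mv.py 486 -116 170 -95.9;python3 mv.py 486 -116 170 -5.9;
```

```text
t 0.1 pos [ 183.78 -596.9   221.91] F [0.67 0.53 0.46] open 0.9996320838843209 q [ 1.2   0.41 -0.01  1.6   0.01  1.13 -0.08]
tool axes
 [[-0.    0.29 -0.96]
 [ 0.   -0.96 -0.29]
 [-1.   -0.    0.  ]] yaw_y -72.88062712489958
turn [-2.7398 -0.0019  0.0006] shift [  52.3864 -370.5521 -430.3927]
t 0.1 pos [ 183.78 -596.9   221.91] F [0.67 0.53 0.46] open 0.9996320838843209 q [ 1.2   0.41 -0.01  1.6   0.01  1.13 -0.08]
tool axes
 [[-0.    0.29 -0.96]
 [ 0.   -0.96 -0.29]
 [-1.   -0.    0.  ]] yaw_y -72.88062712489958
turn [0.4018 0.0004 0.0014] shift [  52.3864 -370.5521 -430.3927]
t 0.1 pos [ 183.78 -596.9   221.91] F [0.67 0.53 0.46] open 0.9996320838843209 q [ 1.2   0.41 -0.01  1.6   0.01  1.13 -0.08]
tool axes
 [[-0.    0.29 -0.96]
 [ 0.   -0.96 -0.29]
 [-1.   -0.    0.  ]] yaw_y -72.88062712489958
turn [-1.169  -0.0007  0.0013] shift [  52.3864 -370.5521 -430.3927]
```

send_rows:
  deltas:
    - [[0.08, 0, 0], [0, -25, -29], 0]
    - [[0.16, 0, 0], [0, -50, -58], 0]
    - [[0.24, 0, 0], [0, -75, -87], 0]
    - [[0.32, 0, 0], [0, -100, -116], 0]
    - [[0.4, 0, 0], [0, -125, -145], 0]

```text
time_s: 0.52
ee_pos: [286.2, -433.4, 222.3]
ee_rot: [-0.772, 1.57, 2.265]
contact_force: [1.0, 0.3, 0.6]
opening: 1.002
```

```bash
python3 mv.py 486 -116 170 -95.9
```

```text
t 0.5167 pos [ 286.18 -433.36  222.31] F [1.03 0.33 0.6 ] open 1.001584248577075 q [ 0.91  0.23 -0.02  1.85  0.01  1.06 -0.79]
tool axes
 [[-0.   -0.11 -0.99]
 [ 0.   -0.99  0.11]
 [-1.   -0.    0.  ]] yaw_y -96.03741019547974
turn [-0.0024  0.0004  0.0004] shift [  52.3763 -336.5929 -165.354 ]
```

send_rows:
  deltas:
    - [[0, 0, 0], [0, -34, -16.5], 0]
    - [[0, 0, 0], [0, -68, -33], 0]
    - [[0, 0, 0], [0, -102, -50], 0]
    - [[0, 0, 0], [0, -136, -66], 0]
    - [[0, 0, 0], [0, -170, -83], 0]

```text
time_s: 0.93
ee_pos: [385.8, -272.6, 222.6]
ee_rot: [0.217, 1.57, -3.026]
contact_force: [-0.3, 0.0, 0.9]
opening: 1.001
```

```bash
python3 mv.py 486 -116 170 -95.9
```

```text
t 0.9333 pos [ 385.77 -272.64  222.56] F [-0.33  0.02  0.88] open 1.0012337819062662 q [ 0.66  0.16 -0.16  1.94  0.03  1.04 -1.19]
tool axes
 [[-0.   -0.1  -0.99]
 [-0.   -0.99  0.1 ]
 [-1.    0.    0.  ]] yaw_y -95.81080413633028
turn [ 0.0016  0.0003 -0.0001] shift [  52.5246 -165.9861  -83.8725]
```

send_rows:
  deltas:
    - [[0, 0, 0], [0, -34, -17], 0]
    - [[0, 0, 0], [0, -68, -34], 0]
    - [[0, 0, 0], [5, -102, -51], 0]
    - [[0, 0, 0], [20, -136, -68], 0]
    - [[0, 0, 0], [45, -166, -84], 0]

```text
time_s: 1.35
ee_pos: [487.9, -115.9, 179.4]
ee_rot: [3.11, 1.566, -0.132]
contact_force: [0.7, -0.8, -0.3]
opening: 1.0
```

```bash
python3 - <<'E'
from h import *
a=env.read_camera("top")[130:260,310:460]; b=env.read_camera("scene")[80:240,180:380]
cv2.imwrite("pics/t1.png",np.hstack([cv2.resize(a,(400,347),interpolation=2),cv2.resize(b,(400,347),interpolation=2)]))
E
python3 mv.py 486 -116 46 -95.9
```

```text
t 1.45 pos [ 486.16 -112.05  174.84] F [ 0.54 -0.26 -0.09] open 0.9995056893941332 q [ 0.38  0.27 -0.29  1.93  0.09  0.95 -1.62]
tool axes
 [[-0.   -0.09 -1.  ]
 [ 0.   -1.    0.09]
 [-1.   -0.    0.  ]] yaw_y -95.34361307611236
turn [0.0097 0.0039 0.0032] shift [128.8277   4.3664  -0.7038]
```

View pics/t1.png

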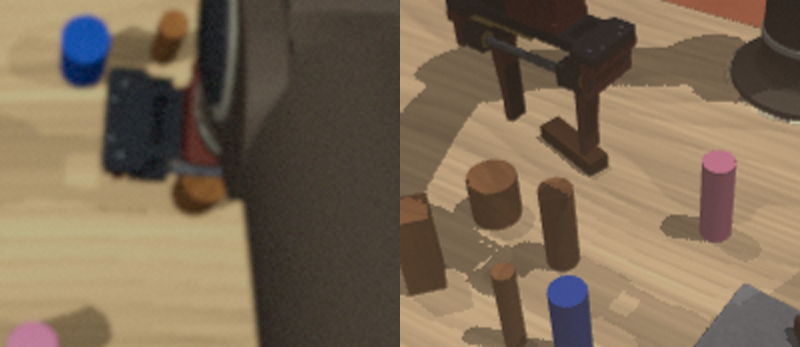

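```bash
cat >> h.py <<'E'
def proj(n,P):
    m=env.camera_model(n); E=m["extrinsics"]; c=(np.atleast_2d(P)-E[:3,3])@E[:3,:3]
    s=c[:,:2]/c[:,2:]; s=s*(1+m["k1"]*(s**2).sum(1,keepdims=True))
    return s*[m["fx"],m["fy"]]+[m["cx"],m["cy"]]
E
python3 - <<'E'
from h import *
P=[[486,-114,175],[482,-158,175],[490,-70,175],[486,-116,100],[486,-116,0]]
print(proj("scene",P)); print(proj("top",P))
E
```

```text
[[254.72 138.37]
 [238.46 131.5 ]
 [271.69 145.55]
 [257.56 166.29]
 [261.77 198.86]]
[[391.04 190.39]
 [414.23 191.86]
 [367.86 188.93]
 [387.36 196.06]
 [382.02 202.49]]
```

send_rows:
  deltas:
    - [[0.005, 0.002, 0], [20, 4, 0], 0]
    - [[0.005, 0.002, 0], [45, 4, 0], 0]
    - [[0.005, 0.002, 0], [75, 4, 0], 0]
    - [[0.005, 0.002, 0], [105, 4, 0], 0]
    - [[0.005, 0.002, 0], [124, 4, 0], 0]

```text
time_s: 1.87
ee_pos: [483.5, -122.7, 51.6]
ee_rot: [0.196, 1.57, -3.052]
contact_force: [-0.2, -0.3, 0.2]
opening: 0.998
```

```bash
python3 - <<'E'
from h import *
a=env.read_camera("top")[130:260,310:460]; b=env.read_camera("scene")[100:260,180:380]
cv2.imwrite("pics/t2.png",np.hstack([cv2.resize(a,(400,347),interpolation=2),cv2.resize(b,(400,347),interpolation=2)]))
E
python3 mv.py 486 -116 46 -95.9
```

```text
t 1.9667 pos [ 482.47 -122.31   51.19] F [-0.86  0.31 -0.69] open 0.9995013265303534 q [ 0.35  0.44 -0.25  2.05  0.17  0.68 -1.69]
tool axes
 [[-0.   -0.11 -0.99]
 [ 0.   -0.99  0.11]
 [-1.   -0.    0.  ]] yaw_y -96.11366878202227
turn [-0.0037  0.0043  0.0004] shift [ 5.1758 -6.6529 -2.8591]
```

View pics/t2.png

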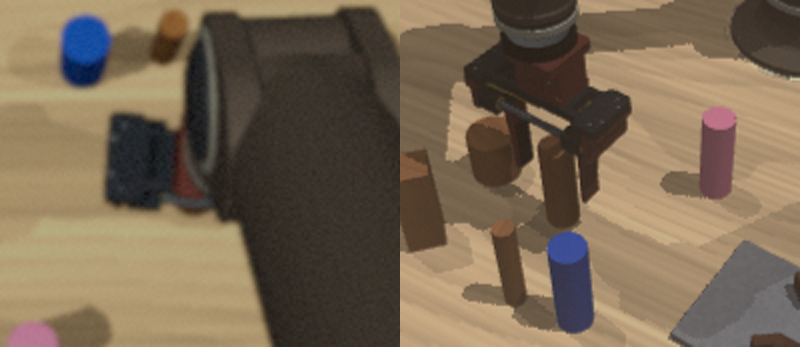

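send_rows:
  deltas:
    - [[-0.002, 0, 0], [3, -6.5, -3], 0]
    - [[-0.002, 0, 0], [5, -6.5, -3], 0]
    - [[-0.002, 0, 0], [5, -6.5, -3], 0]
    - [[-0.002, 0, 0], [5, -6.5, -3], 0]

```text
time_s: 2.3
ee_pos: [489.7, -116.0, 50.1]
ee_rot: [3.053, 1.567, -0.193]
contact_force: [-0.4, -0.1, -0.4]
opening: 1.002
```

```bash
python3 mv.py 486 -116 46 -95.9
```

```text
t 2.3 pos [ 489.69 -116.05   50.11] F [-0.45 -0.09 -0.35] open 1.002276757219627 q [ 0.34  0.45 -0.25  2.04  0.18  0.67 -1.7 ]
tool axes
 [[ 0.   -0.1  -0.99]
 [-0.   -0.99  0.1 ]
 [-1.    0.   -0.  ]] yaw_y -95.95422909869485
turn [-0.0009 -0.0039 -0.0004] shift [4.0941 0.3357 3.6864]
```

send_rows:
  deltas:
    - [[0, 0, 0], [0, 0, 0], 0]
    - [[0, 0, 0], [0, 0, 0], 0]

```text
time_s: 2.47
ee_pos: [489.2, -116.2, 49.7]
ee_rot: [3.045, 1.568, -0.201]
contact_force: [-0.2, 0.5, 0.6]
opening: 0.996
```

```bash
python3 mv.py 486 -116 46 -95.9
```

```text
t 2.4667 pos [ 489.24 -116.16   49.68] F [-0.17  0.54  0.56] open 0.9964081195753718 q [ 0.34  0.45 -0.25  2.04  0.18  0.67 -1.7 ]
tool axes
 [[ 0.   -0.1  -0.99]
 [-0.   -0.99  0.1 ]
 [-1.    0.   -0.  ]] yaw_y -95.97633840667973
turn [-0.0013 -0.0032 -0.0003] shift [3.6677 0.1807 3.2528]
```

send_rows:
  deltas:
    - [[0, -0.003, 0], [3.5, 0, 3], 0]
    - [[0, -0.003, 0], [3.5, 0, 3], 0]
    - [[0, -0.003, 0], [3.5, 0, 3], 0]

```text
time_s: 2.72
ee_pos: [485.5, -115.7, 45.3]
ee_rot: [0.039, 1.569, 3.076]
contact_force: [-0.4, 0.2, -1.0]
opening: 0.999
```

```bash
python3 mv.py 486 -116 46 -95.9
```

```text
t 2.7167 pos [ 485.5  -115.69   45.3 ] F [-0.4   0.19 -0.96] open 0.9988108443477609 q [ 0.34  0.45 -0.25  2.05  0.18  0.66 -1.7 ]
tool axes
 [[-0.   -0.1  -0.99]
 [ 0.   -0.99  0.1 ]
 [-1.    0.    0.  ]] yaw_y -95.97636884583584
turn [-0.0013  0.0016 -0.0001] shift [-0.7054  0.256  -0.5298]
```

Close on it.

send_rows:
  deltas:
    - [[0, 0, 0], [0, 0, 0], 60]
    - [[0, 0, 0], [0, 0, 0], 100]
    - [[0, 0, 0], [0, 0, 0], 140]
    - [[0, 0, 0], [0, 0, 0], 180]
    - [[0, 0, 0], [0, 0, 0], 200]

```text
time_s: 3.13
ee_pos: [485.9, -115.6, 45.5]
ee_rot: [0.025, 1.57, 3.062]
contact_force: [0.6, -0.1, 0.8]
opening: 0.661
```

send_rows:
  deltas:
    - [[0, 0, 0], [0, 0, 0], 220]
    - [[0, 0, 0], [0, 0, 0], 220]
    - [[0, 0, 0], [0, 0, 0], 220]
    - [[0, 0, 0], [0, 0, 0], 220]
    - [[0, 0, 0], [0, 0, 0], 220]

```text
time_s: 3.55
ee_pos: [485.9, -115.6, 45.4]
ee_rot: [0.01, 1.57, 3.047]
contact_force: [-1.2, 0.5, 0.2]
opening: 0.455
```

```bash
python3 - <<'E'
from h import *
a=env.read_camera("top")[130:260,310:460]; b=env.read_camera("scene")[100:260,180:380]
cv2.imwrite("pics/t3.png",np.hstack([cv2.resize(a,(400,347),interpolation=2),cv2.resize(b,(400,347),interpolation=2)]))
E
python3 mv.py 486 -116 46 -95.9
```

```text
t 3.65 pos [ 485.93 -115.65   45.47] F [-0.54  0.09 -1.46] open 0.45023833950475706 q [ 0.34  0.45 -0.25  2.05  0.18  0.66 -1.7 ]
tool axes
 [[-0.   -0.1  -0.99]
 [ 0.   -0.99  0.1 ]
 [-1.    0.    0.  ]] yaw_y -95.96998931834875
turn [-0.0012  0.0009 -0.    ] shift [-0.5292  0.3376 -0.1011]
```

View pics/t3.png

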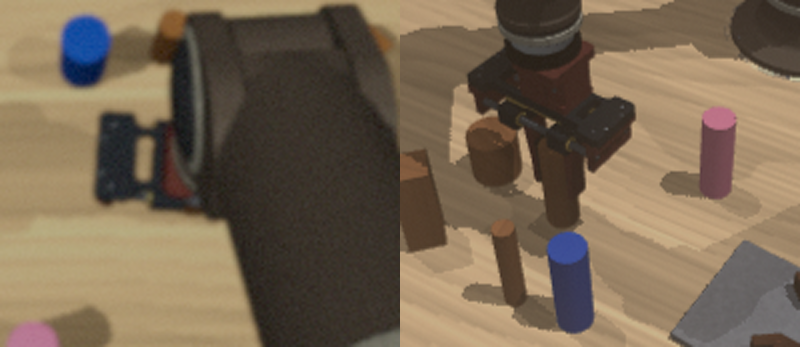

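send_rows:
  deltas:
    - [[0, 0, 0], [-10, 0, 0], 220]
    - [[0, 0, 0], [-30, 0, 0], 220]
    - [[0, 0, 0], [-50, 0, 0], 220]
    - [[0, 0, 0], [-50, 0, 0], 220]

```text
time_s: 3.98
ee_pos: [488.0, -115.9, 99.1]
ee_rot: [3.025, 1.567, -0.221]
contact_force: [1.0, 0.5, -0.7]
opening: 0.451
```

```bash
python3 mv.py 503.6 126 95 -95.9
```

```text
t 3.9833 pos [ 488.01 -115.87   99.13] F [ 0.97  0.5  -0.65] open 0.45082169176468184 q [ 0.36  0.37 -0.27  2.01  0.14  0.78 -1.67]
tool axes
 [[ 0.   -0.1  -0.99]
 [-0.   -0.99  0.1 ]
 [-1.    0.   -0.  ]] yaw_y -95.97006747958545
turn [-0.0012 -0.0041 -0.0005] shift [   3.9692 -242.1791    9.6676]
```

send_rows:
  deltas:
    - [[0, 0, 0], [0, -20, 1], 220]
    - [[0, 0, 0], [0, -50, 2], 220]
    - [[0, 0, 0], [0, -80, 3], 220]
    - [[0, 0, 0], [0, -105, 4], 220]
    - [[0, 0, 0], [0, -125, 5], 220]

```text
time_s: 4.4
ee_pos: [493.7, 11.4, 95.5]
ee_rot: [-0.488, 1.57, 2.551]
contact_force: [0.0, 0.5, -2.1]
opening: 0.454
```

send_rows:
  deltas:
    - [[0, 0, 0], [0, -25, 1], 220]
    - [[0, 0, 0], [0, -55, 2], 220]
    - [[0, 0, 0], [0, -85, 3], 220]
    - [[0, 0, 0], [0, -105, 4], 220]
    - [[0, 0, 0], [0, -117, 5], 220]

```text
time_s: 4.82
ee_pos: [500.8, 129.1, 95.4]
ee_rot: [-0.781, 1.569, 2.259]
contact_force: [-0.2, 0.2, -1.4]
opening: 0.449
```

send_rows:
  deltas:
    - [[0, 0, 0], [0, 0, 0], 220]
    - [[0, 0, 0], [0, 0, 0], 220]

```text
time_s: 4.98
ee_pos: [500.9, 125.5, 95.2]
ee_rot: [0.488, 1.569, -2.757]
contact_force: [-0.7, -1.1, -0.2]
opening: 0.45
```

```bash
python3 - <<'E'
from h import *
a=env.read_camera("top")[120:240,160:360]; b=env.read_camera("scene")[100:340,250:490]
cv2.imwrite("pics/t4.png",np.hstack([cv2.resize(a,(400,240),interpolation=2),cv2.resize(b,(400,400),interpolation=2)[:240]])); cv2.imwrite("pics/t4b.png",cv2.resize(b,None,fx=2.4,fy=2.4,interpolation=2))
E
python3 mv.py 503.6 126 60 -95.9
```

```text
t 5.0833 pos [501.09 124.07  95.25] F [-0.02 -0.76 -0.73] open 0.45289256556253205 q [-0.07  0.41 -0.33  1.97  0.18  0.8  -2.18]
tool axes
 [[-0.   -0.11 -0.99]
 [-0.   -0.99  0.11]
 [-1.    0.    0.  ]] yaw_y -96.08171932260582
turn [-0.0032  0.0014 -0.0013] shift [35.239  -2.2331 -2.3425]
```

View pics/t4b.png

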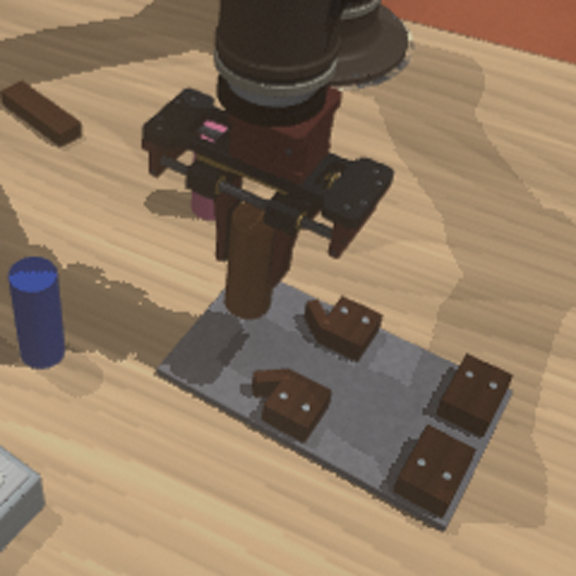

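```bash
python3 - <<'E'
from h import *
im=cv2.imread("pics/t4b.png")
cv2.imwrite("pics/t4c.png",cv2.resize(im[180:340,180:330],None,fx=4,fy=3.7,interpolation=2))
th=np.linspace(0,2*np.pi,90)
for dx in (-3,0,3):
    P=np.c_[501+dx+20*np.cos(th),124+20*np.sin(th),np.full(90,50.)]
    p=(proj("scene",P)-[250,100]+.5)*2.4-.5
    print(dx,p.min(0),p.max(0))
E
```

```text
-3 [226.15 281.34] [273.02 316.24]
0 [224.65 283.56] [271.63 318.63]
3 [223.15 285.8 ] [270.24 321.04]
```

View pics/t4c.png

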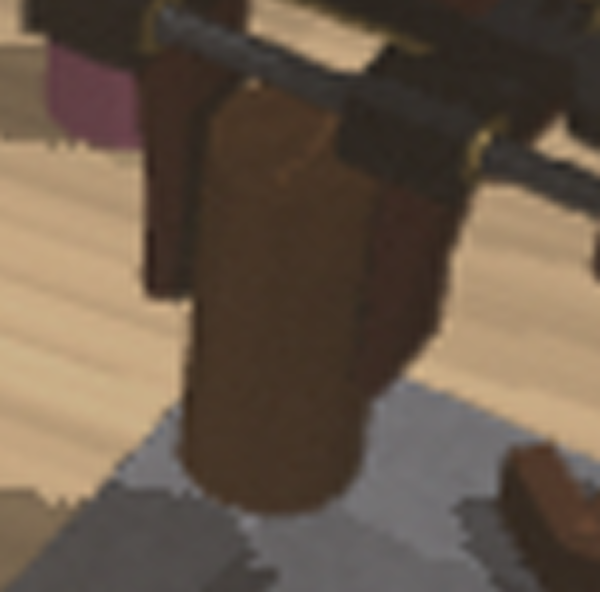

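send_rows:
  deltas:
    - [[-0.003, 0.001, -0.001], [10, -2.2, -2.3], 220]
    - [[-0.003, 0.001, -0.001], [24, -2.2, -2.3], 220]
    - [[-0.003, 0.001, -0.001], [35, -2.2, -2.3], 220]
    - [[-0.003, 0.001, -0.001], [35, -2.2, -2.3], 220]
    - [[-0.003, 0.001, -0.001], [35, -2.2, -2.3], 220]

```text
time_s: 5.5
ee_pos: [503.1, 127.2, 59.5]
ee_rot: [-0.066, 1.569, 2.973]
contact_force: [-0.5, 0.1, -1.5]
opening: 0.455
```

```bash
python3 mv.py 503.6 126 57 -95.9
```

```text
t 5.5 pos [503.05 127.22  59.53] F [-0.48  0.14 -1.53] open 0.454505078090547 q [-0.09  0.46 -0.32  1.99  0.21  0.72 -2.21]
tool axes
 [[-0.   -0.1  -0.99]
 [ 0.   -0.99  0.1 ]
 [-1.   -0.    0.  ]] yaw_y -95.84237255345482
turn [0.001  0.002  0.0001] shift [ 2.5253  1.1583 -0.6714]
```

send_rows:
  deltas:
    - [[0, 0.002, 0], [1.5, 1, -0.7], 220]
    - [[0, 0.002, 0], [3, 1, -0.7], 220]
    - [[0, 0.002, 0], [4, 1, -0.7], 220]
    - [[0, 0.002, 0], [4, 1, -0.7], 220]

```text
time_s: 5.83
ee_pos: [504.4, 127.0, 56.6]
ee_rot: [-2.728, 1.568, 0.312]
contact_force: [-0.2, -1.0, -0.1]
opening: 0.45
```

```bash
python3 mv.py 503.6 126 55.5 -95.9
```

```text
t 5.8333 pos [504.36 126.95  56.6 ] F [-0.2  -0.96 -0.06] open 0.4497060847677303 q [-0.09  0.47 -0.32  1.99  0.22  0.71 -2.21]
tool axes
 [[ 0.   -0.1  -0.99]
 [ 0.   -0.99  0.1 ]
 [-1.   -0.   -0.  ]] yaw_y -95.7970227661865
turn [ 0.0018 -0.0024  0.001 ] shift [1.0986 1.0266 0.6645]
```

send_rows:
  deltas:
    - [[0.001, -0.002, 0], [1, 0.5, 0.5], 220]
    - [[0.001, -0.002, 0], [1.5, 0.5, 0.5], 220]
    - [[0.001, -0.002, 0], [1.5, 0.5, 0.5], 220]

```text
time_s: 6.08
ee_pos: [503.9, 126.6, 55.5]
ee_rot: [-1.999, 1.57, 1.041]
contact_force: [-1.6, 0.1, 3.6]
opening: 0.449
```

```bash
python3 mv.py 503.6 126 55.5 -95.9
```

```text
t 6.0833 pos [503.87 126.58  55.45] F [-1.62  0.09  3.6 ] open 0.44903809448866466 q [-0.09  0.47 -0.32  1.99  0.22  0.71 -2.21]
tool axes
 [[ 0.   -0.1  -0.99]
 [ 0.   -0.99  0.1 ]
 [-1.   -0.   -0.  ]] yaw_y -95.85538619202333
turn [ 0.0008 -0.0004  0.001 ] shift [-0.0499  0.6059  0.2134]
```

send_rows:
  deltas:
    - [[0, 0, 0], [-0.5, -6, 0], 220]
    - [[0, 0, 0], [-0.5, -14, 0], 220]
    - [[0, 0, 0], [-0.5, -22, 0], 220]
    - [[0, 0, 0], [-0.5, -29, 0], 220]
    - [[0, 0, 0], [-0.5, -33, 0], 220]

```text
time_s: 6.5
ee_pos: [507.1, 161.2, 55.5]
ee_rot: [-1.591, 1.569, 1.45]
contact_force: [-0.7, -0.8, 2.8]
opening: 0.453
```

```bash
cat > g.py <<'E'
from h import *
s=env.state(); u=np.array([.1028,.9947]); w=np.array([-.9947,.1028]); d=s["ee_pos"][:2]-[512.3,210.6]
f=s["contact_force"]; print("t %.2f gauge x %.1f y %.1f z %.1f  F along %.1f lat %.1f up %.1f open %.3f q7 %.2f rot"%(s["time_s"],d@u,d@w,s["ee_pos"][2],f[:2]@u,f[:2]@w,f[2],s["opening"],s["joint_positions"][6]))
E
python3 g.py; python3 mv.py 507.2 161 55.5 -95.9|tail -1
```

```text
t 6.50 gauge x -49.7 y 0.1 z 55.5  F along -0.9 lat 0.7 up 2.8 open 0.453 q7 -2.27 rot
turn [ 0.0024 -0.      0.0016] shift [-0.0266  0.1561 -0.1459]
```

send_rows:
  deltas:
    - [[0.002, 0, 0.001], [0, -7, 0], 220]
    - [[0.002, 0, 0.001], [0, -16, 0], 220]
    - [[0.002, 0, 0.001], [0, -25, 0], 220]
    - [[0.002, 0, 0.001], [0, -34, 0], 220]
    - [[0.002, 0, 0.001], [0, -40, 0], 220]

```text
time_s: 6.92
ee_pos: [511.1, 201.0, 55.5]
ee_rot: [-1.476, 1.57, 1.562]
contact_force: [-0.4, 0.0, 0.4]
opening: 0.453
```

```bash
python3 g.py
```

```text
t 6.92 gauge x -9.7 y 0.2 z 55.5  F along -0.0 lat 0.4 up 0.4 open 0.453 q7 -2.34 rot
```

```bash
python3 mv.py 511.3 201 55.5 -95.9|tail -1
```

```text
turn [-0.0002  0.0001  0.0008] shift [-0.0161 -0.0249 -0.2072]
```

In the go gap with no side force. On through.

send_rows:
  deltas:
    - [[0, 0, 0], [0.3, -7, -0.2], 220]
    - [[0, 0, 0], [0.3, -16, -0.2], 220]
    - [[0, 0, 0], [0.3, -25, -0.2], 220]
    - [[0, 0, 0], [0.3, -34, -0.2], 220]
    - [[0, 0, 0], [0.3, -42, -0.2], 220]

```text
time_s: 7.33
ee_pos: [516.0, 241.7, 55.5]
ee_rot: [3.015, 1.57, -0.231]
contact_force: [0.2, -3.6, 5.6]
opening: 0.451
```

```bash
python3 g.py; python3 - <<'E'
from h import *
cv2.imwrite("pics/t5.png",cv2.resize(env.read_camera("scene")[120:340,300:490],None,fx=2.7,fy=2.7,interpolation=2))
E
```

```text
t 7.33 gauge x 31.4 y -0.5 z 55.5  F along -3.5 lat -0.6 up 5.6 open 0.451 q7 -2.40 rot
```

View pics/t5.png

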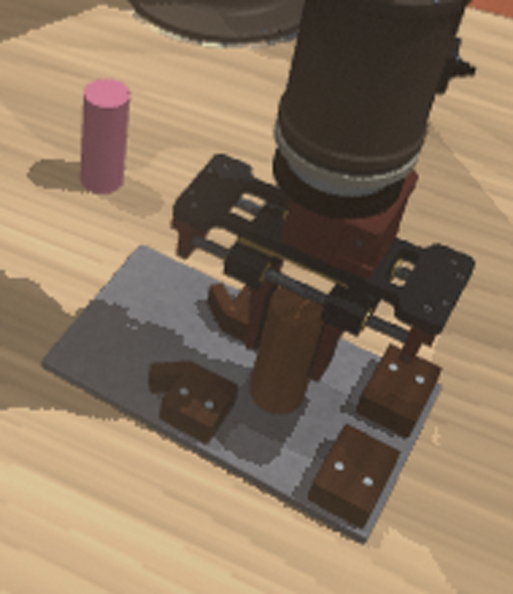

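send_rows:
  deltas:
    - [[0, 0, 0], [-0.4, -6, 0.5], 220]
    - [[0, 0, 0], [-0.4, -13, 0.5], 220]
    - [[0, 0, 0], [-0.4, -20, 0.5], 220]
    - [[0, 0, 0], [-0.4, -27, 0.5], 220]
    - [[0, 0, 0], [-0.4, -32, 0.5], 220]

```text
time_s: 7.8
ee_pos: [518.4, 274.0, 55.5]
ee_rot: [-1.122, 1.57, 1.916]
contact_force: [-0.1, -1.5, 1.7]
opening: 0.456
```

```bash
python3 g.py;python3 mv.py 518 265 55.5 -95.9|tail -1
```

```text
t 7.80 gauge x 63.7 y 0.5 z 55.5  F along -1.5 lat -0.1 up 1.7 open 0.456 q7 -2.44 rot
turn [-0.0007  0.0002  0.0005] shift [ 0.0181  9.0269 -0.5447]
```

send_rows:
  deltas:
    - [[0, 0, 0], [0, -2, -0.4], 220]
    - [[0, 0, 0], [0, -4, -0.4], 220]
    - [[0, 0, 0], [0, -5.5, -0.4], 220]
    - [[0, 0, 0], [0, -5.5, -0.4], 220]

```text
time_s: 8.13
ee_pos: [519.5, 278.5, 55.5]
ee_rot: [-1.579, 1.57, 1.458]
contact_force: [0.5, 0.4, -0.8]
opening: 0.451
```

```bash
python3 g.py
```

```text
t 8.13 gauge x 68.3 y -0.2 z 55.5  F along 0.4 lat -0.4 up -0.8 open 0.451 q7 -2.45 rot
```

send_rows:
  deltas:
    - [[0, 0, 0], [0, -0.7, 0], 220]
    - [[0, 0, 0], [0, -1.4, 0], 220]
    - [[0, 0, 0], [0, -2, 0], 220]

```text
time_s: 8.38
ee_pos: [519.7, 280.1, 55.5]
ee_rot: [-0.173, 1.571, 2.864]
contact_force: [-0.3, 0.8, 0.0]
opening: 0.45
```

```bash
python3 g.py
```

```text
t 8.38 gauge x 69.9 y -0.3 z 55.5  F along 0.7 lat 0.4 up 0.0 open 0.450 q7 -2.45 rot
```

send_rows:
  deltas:
    - [[0, 0, 0], [0.2, -0.7, 0], 220]
    - [[0, 0, 0], [0.2, -1.4, 0], 220]
    - [[0, 0, 0], [0.2, -1.4, 0], 220]

```text
time_s: 8.63
ee_pos: [519.9, 280.8, 55.5]
ee_rot: [1.437, 1.57, -1.81]
contact_force: [-1.7, -3.2, 4.0]
opening: 0.452
```

```bash
python3 g.py
```

```text
t 8.63 gauge x 70.6 y -0.3 z 55.5  F along -3.3 lat 1.4 up 4.0 open 0.452 q7 -2.45 rot
```

send_rows:
  deltas:
    - [[0, 0, 0], [-0.3, -0.5, 0], 220]
    - [[0, 0, 0], [-0.3, -1, 0], 220]
    - [[0, 0, 0], [-0.3, -1, 0], 220]

```text
time_s: 8.88
ee_pos: [519.8, 281.3, 55.5]
ee_rot: [1.269, 1.569, -1.978]
contact_force: [-1.5, -5.6, 4.8]
opening: 0.45
```

```bash
python3 g.py
```

```text
t 8.88 gauge x 71.1 y -0.2 z 55.5  F along -5.7 lat 0.9 up 4.8 open 0.450 q7 -2.46 rot
```

send_rows:
  deltas:
    - [[0, 0, 0], [-0.5, -0.5, 0], 220]
    - [[0, 0, 0], [-0.8, -1, 0], 220]
    - [[0, 0, 0], [-0.8, -1, 0], 220]
    - [[0, 0, 0], [-0.8, -1, 0], 220]

```text
time_s: 9.22
ee_pos: [519.0, 282.3, 55.7]
ee_rot: [0.849, 1.568, -2.397]
contact_force: [-2.3, -4.6, -0.0]
opening: 0.451
```

```bash
python3 g.py;python3 mv.py 518 265 55.5 -95.9|tail -1; python3 - <<'E'
from h import *
cv2.imwrite("pics/t6.png",cv2.resize(env.read_camera("scene")[160:340,360:490],None,fx=3.2,fy=3.2,interpolation=2))
E
```

```text
t 9.22 gauge x 72.0 y 0.7 z 55.7  F along -4.8 lat 1.8 up -0.0 open 0.451 q7 -2.46 rot
turn [-0.0016  0.0022 -0.0025] shift [ 0.2336 17.3285 -0.766 ]
```

View pics/t6.png

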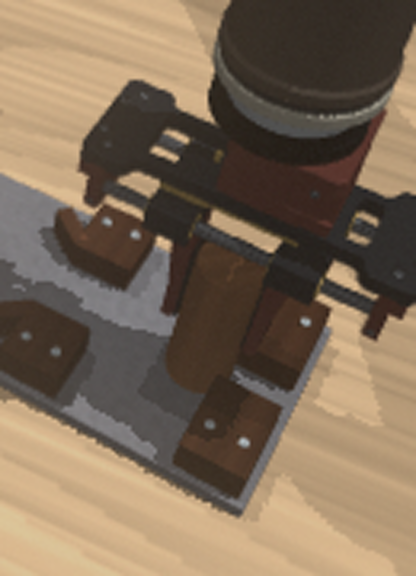

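send_rows:
  deltas:
    - [[0, 0, 0], [0, -0.5, 0.4], 220]
    - [[0, 0, 0], [0, -1, 0.8], 220]
    - [[0, 0, 0], [0, -1, 0.8], 220]
    - [[0, 0, 0], [0, -1, 0.8], 220]

```text
time_s: 9.6
ee_pos: [518.8, 282.7, 55.7]
ee_rot: [1.097, 1.567, -2.15]
contact_force: [-0.5, -6.3, -0.2]
opening: 0.454
```

```bash
python3 g.py
```

```text
t 9.60 gauge x 72.4 y 1.0 z 55.7  F along -6.3 lat -0.2 up -0.2 open 0.454 q7 -2.46 rot
```

send_rows:
  deltas:
    - [[0, 0, 0], [0.4, 0.3, 0], 220]
    - [[0, 0, 0], [0.7, 0.6, 0], 220]
    - [[0, 0, 0], [0.7, 0.6, 0], 220]

```text
time_s: 9.85
ee_pos: [518.8, 282.6, 55.6]
ee_rot: [1.096, 1.568, -2.151]
contact_force: [-2.6, -6.8, 4.0]
opening: 0.455
```

```bash
python3 g.py
```

```text
t 9.85 gauge x 72.3 y 0.9 z 55.6  F along -7.1 lat 1.9 up 4.0 open 0.455 q7 -2.46 rot
```

send_rows:
  deltas:
    - [[0, 0, 0], [0, 0.4, 0], 135]
    - [[0, 0, 0], [0, 0.4, 0], 125]
    - [[0, 0, 0], [0, 0.4, 0], 110]
    - [[0, 0, 0], [0, 0.4, 0], 80]
    - [[0, 0, 0], [0, 0.4, 0], 60]

```text
time_s: 10.27
ee_pos: [519.4, 284.5, 55.9]
ee_rot: [-1.93, 1.57, 1.108]
contact_force: [-1.3, 0.0, -0.4]
opening: 0.681
```

send_rows:
  deltas:
    - [[0, 0, 0], [0, 0, 0], 0]
    - [[0, 0, 0], [0, 0, 0], 0]
    - [[0, 0, 0], [0, 0, 0], 0]
    - [[0, 0, 0], [0, 0, 0], 0]
    - [[0, 0, 0], [0, 0, 0], 0]

```text
time_s: 10.68
ee_pos: [519.3, 283.7, 55.8]
ee_rot: [-1.94, 1.571, 1.097]
contact_force: [-0.4, 0.8, 0.4]
opening: 0.996
```

```bash
python3 g.py; python3 - <<'E'
from h import *
cv2.imwrite("pics/t7.png",cv2.resize(env.read_camera("scene")[160:340,360:490],None,fx=3.2,fy=3.2,interpolation=2))
E
```

```text
t 10.68 gauge x 73.4 y 0.6 z 55.8  F along 0.8 lat 0.5 up 0.4 open 0.996 q7 -2.46 rot
```

View pics/t7.png

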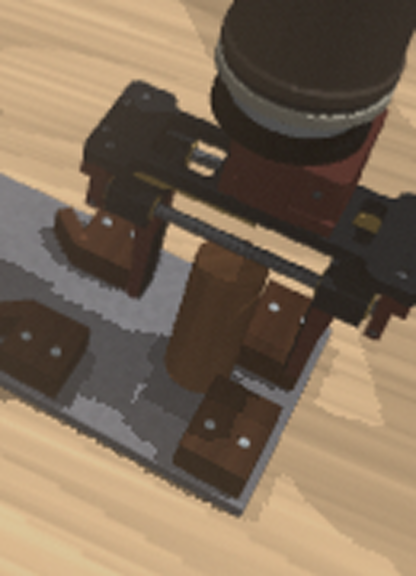

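Standing free. Retreat straight up.

send_rows:
  deltas:
    - [[0, 0, 0], [-10, 0, 0], 0]
    - [[0, 0, 0], [-25, 0, 0], 0]
    - [[0, 0, 0], [-45, 0, 0], 0]
    - [[0, 0, 0], [-65, 0, 0], 0]
    - [[0, 0, 0], [-90, 0, 0], 0]

```text
time_s: 11.15
ee_pos: [518.7, 283.4, 146.7]
ee_rot: [0.532, 1.57, -2.713]
contact_force: [0.2, 0.6, 0.3]
opening: 0.999
```

send_rows:
  deltas:
    - [[0, 0, 0], [-30, 0, 20], 0]
    - [[0, 0, 0], [-50, 20, 45], 0]
    - [[0, 0, 0], [-60, 50, 70], 0]
    - [[0, 0, 0], [-60, 80, 95], 0]
    - [[0, 0, 0], [-60, 110, 110], 0]

```text
time_s: 11.57
ee_pos: [396.2, 185.4, 207.1]
ee_rot: [-2.745, 1.569, 0.294]
contact_force: [0.1, -0.2, 0.2]
opening: 1.002
```

send_rows:
  deltas:
    - [[0, 0, 0], [0, 35, 0], 0]
    - [[0, 0, 0], [0, 70, 0], 0]
    - [[0, 0, 0], [0, 105, 0], 0]
    - [[0, 0, 0], [0, 130, 0], 0]
    - [[0, 0, 0], [0, 130, 0], 0]

```text
time_s: 11.98
ee_pos: [384.2, 51.8, 206.6]
ee_rot: [2.039, 1.569, -1.213]
contact_force: [-0.1, -0.1, -0.5]
opening: 0.996
```

```bash
python3 g.py; python3 - <<'E'
from h import *
S=env.read_camera("scene");T=env.read_camera("top"); cv2.imwrite("pics/S9.png",S);cv2.imwrite("pics/T9.png",T)
cv2.imwrite("pics/t8.png",np.hstack([cv2.resize(S[180:330,330:480],(400,400),interpolation=2),cv2.resize(T[130:250,165:285],(400,400),interpolation=2)]))
E
```

```text
t 11.98 gauge x -171.1 y 111.1 z 206.6  F along -0.1 lat 0.1 up -0.5 open 0.996 q7 -1.95 rot
```

View pics/t8.png

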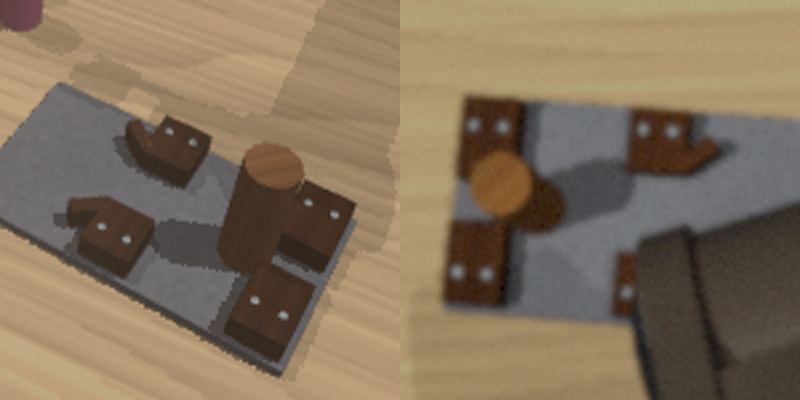

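```bash
python3 - <<'E'
from h import *
u=np.array([.1028,.9947]); w=np.array([-.9947,.1028]); o=np.array([512.3,210.6])
def g(n,p,k,off,z):
    q=plane(n,(np.array(p)+.5)/k-.5+off,z)[0]-o; print(n,z,q@u,q@w)
g("scene",(273,166),400/150,(330,180),110)
T=cv2.imread("pics/T9.png"); v=cv2.cvtColor(T,cv2.COLOR_BGR2HSV)
m=(v[...,1]>120)&(v[...,2]>100)&(v[...,0]<20); c,st,_=cen(m,(315,185) if 0 else (315.,185.)); 
c,st,_=cen(m,(165+501/3.333,130+184/3.333)); print(c,st); q=plane("top",c,110)[0]-o; print(q@u,q@w)
# predicted base lowest/left in scene crop
th=np.linspace(0,6.28,180)
for gx,gy in ((71,0),(71,3),(68,0)):
  for z,r in ((10,20),(110,20)):
    P=np.c_[o+gx*u+gy*w+r*np.c_[np.cos(th),np.sin(th)],np.full(180,float(z))]
    p=(proj("scene",P)-[330,180]+.5)*400/150-.5; print(gx,gy,z,p.min(0),p.max(0))
E
python3 -c "
import cv2;a=cv2.imread('pics/t8.png');cv2.imwrite('pics/t8z.png',cv2.resize(a[130:290,200:360],None,fx=3.7,fy=3.7))"
```

```text
scene 110 71.15912953328032 -2.3202520227622188
[374.73 138.59] [369 134  12  10  91]
-293.29469381278784 -123.61071093032082
71 0 10 [216.73 228.35] [272.54 274.29]
71 0 110 [243.36 140.68] [305.14 187.61]
71 3 10 [218.41 225.62] [274.1  271.34]
71 3 110 [245.15 137.9 ] [306.78 184.59]
68 0 10 [212.94 226.48] [268.63 272.27]
68 0 110 [239.14 138.77] [300.77 185.53]
```

View pics/t8z.png

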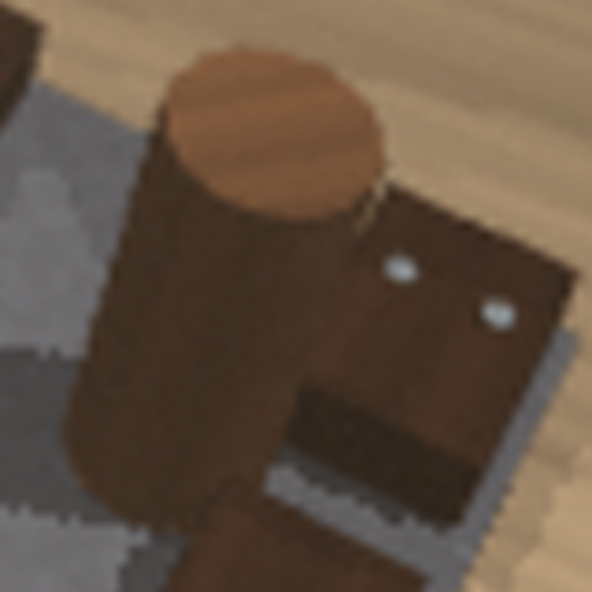

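```bash
python3 - <<'E'
from h import *
u=np.array([.1028,.9947]); w=np.array([-.9947,.1028]); o=np.array([512.3,210.6])
T=cv2.imread("pics/T9.png"); v=cv2.cvtColor(T,cv2.COLOR_BGR2HSV)
print(v[185,315])
m=(v[...,2]>=v[185,315,2]-40)&(v[...,0]<20)&(v[...,1]>140); m[:,:290]=0;m[:,340:]=0
m[:170]=0;m[200:]=0
c,st,_=cen(m,(315,185)); print(c,st); q=plane("top",c,110)[0]-o; print(q@u,q@w)
q=plane("top",(165+(501.5)/3.333-.5,130+184.5/3.333-.5),110)[0]-o; print(q@u,q@w)
E
```

```text
[10 60 64]Traceback (most recent call last):
  File "<stdin>", line 7, in <module>
  File "h.py", line 14, in cen
    i=[i for i in range(1,k) if st[i,4]>3]; j=min(i,key=lambda i:np.hypot(*(c[i]-near))); return c[j],st[j],l==j
                                              ~~~^^^^^^^^^^^^^^^^^^^^^^^^^^^^^^^^^^^^^^^
ValueError: min() iterable argument is empty
```

```bash
python3 - <<'E'
from h import *
u=np.array([.1028,.9947]); w=np.array([-.9947,.1028]); o=np.array([512.3,210.6])
T=cv2.imread("pics/T9.png"); v=cv2.cvtColor(T,cv2.COLOR_BGR2HSV)
m=(v[...,2]>105)&(v[...,0]<20)&(v[...,1]>140)
c,st,_=cen(m,(195,185)); print(v[185,195],c,st); q=plane("top",c,110)[0]-o; print(q@u,q@w)
q=plane("top",(165+101.5/3.333-.5,130+184.5/3.333-.5),110)[0]-o; print(q@u,q@w)
E
```

```text
[ 14 161 135] [194.84 184.56] [186 176  18  19 245]
69.75076670723745 0.00819208778043543
69.437917056408 0.615986683431759
```

```bash
python3 -c "
from cell import env
env.job_done()"
```

```text
the job is handed in; nothing more can be done
```

I gripped the 40 mm plain dowel and stood it on the board in front of the wide gap. I then slid it upright through that gap with no side force and on to the narrow gap. There it stopped and pressed at about 6–7 N. I let go, lifted straight up and moved the arm well clear, then handed in at about 12 s of robot time. The hand-in gives no verdict.

- **Final position:** The two cameras put the dowel's top at gauge x of about 70 mm (top view) and 71 mm (scene view); the seated position is 71 mm.
- **Centring and upright:** Sideways the top view reads 0.0 mm off centre and the scene view about −2 mm. The two disagree by about the stated calibration error. The base and top outlines in the scene view agree with the dowel standing upright to about 1°.
- **Failed check:** Two of my top-view measurements of the final position failed because I used the wrong pixel offset. I corrected it, and the figures above are from the corrected run.

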